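Load the chart roll, then hold the sample cell in the photometer beam

TASK

Get the photometer ready and take the reading by hand: first set the roll of chart paper upright over the recorder's spindle, seated all the way down, and let go of it. Then take the green-stoppered sample cell out of the rack, gripping it only by its two white frosted faces (never touch its clear windows or its stopper), and hold it upright and clear of everything in the middle of the gap between the photometer's two heads, so that the light beam passes squarely through the middle of both clear windows; finish while still holding it there. Leave the red-stoppered reference cell, the steel capsule and the blue-lidded cup alone.

Things in the scene. Friction and masses are not known exactly. Their poses are not given: they have to be found in the camera images.
- roll_center (a point): Centre (half-way up, on the bore's axis) of the loose roll of white chart paper with a blue core ring on its ends. Diameter 44 mm, 50 mm high, bore 17 mm right through; it starts standing on one end on the bench, its axis (z) upright, so this point starts 25 mm above the bench. About 90 g.
- spindle_foot (a point): Foot of the recorder's upright steel spindle, on the flat top of the recorder (a fixed white box 100 x 100 mm, 40 mm high). The spindle is 12 mm in diameter, rises 58 mm above this point (along z) and has a coned tip 6 mm long. A seated roll stands on the recorder's top: its centre is then 25 mm above this point.
- sample_center (a point): Centre (half-way up) of the loose sample cell, 26 x 26 mm and 60 mm high, with a green stopper (its top 38 mm above this point). White frosted faces look along its x axis (13 mm either side, 24 mm wide), clear windows along its y (13 mm either side, 20.5 mm wide). Starts upright in a rack pocket, its lower 16 mm inside: the rack's top is 14 mm below this point. About 60 g.
- sample: The same sample cell as a whole; origin at the centre of its underside, axes as for its centre.
- sample_windows: The two clear, bluish windows of the sample cell (its +y and -y faces), which must not be touched by the fingers; origin at the centre of the cell's underside, axes as for the cell.
- sample_frosted: The two white frosted faces of the sample cell (its +x and -x faces), the only place to grip it; origin and axes as for the cell.
- sample_stopper: The green stopper of the sample cell, 21 x 21 mm, 8 mm high, on top of the cell; not to be touched. Origin and axes as for the cell.
- roll: The same roll as a whole; origin at the centre of its lower end.
- rack: Grey cell rack fixed on the bench, 60 mm (its x) x 140 mm (its y) x 30 mm high, origin at the centre of its underside. Two square pockets 29 mm wide and 16 mm deep lie 30 mm either side of the centre along y; one holds the sample cell, the other the reference cell, both with their frosted faces along the rack's x.
- beam (a point): Middle of the photometer's light beam, half-way between the two heads, 70 mm above the bench. The beam (a thin amber line, 6 mm thick) runs along this point's y axis from the lamp head to the detector head. The gap between the heads is 110 mm (98 mm between their metal lens rings) and is open above and to both sides.
- photometer: The fixed photometer, footprint 110 mm (its x) x 250 mm (its y), beam along its y; origin at the centre of its underside. Its two heads are white boxes with black tops, 90 mm wide across the beam, tops 101 mm above the bench. Under the gap is a metal base plate, its top 12 mm above the bench.
- recorder: The fixed recorder box with the spindle; origin at the centre of its underside.
- reference_center (a point): Centre of the reference cell in the rack's other pocket: like the sample cell, but with a red stopper. Leave it alone.
- capsule: Steel capsule 60 mm in diameter, 76 mm high, with a square black collar and a glass top, standing on the bench; origin at the centre of its underside. Leave it alone.
- cup: Clear specimen cup 64 mm in diameter, 70 mm high, with a blue lid; origin at the centre of its underside. Leave it alone.
Not all that is in view belongs to the job. What is shaped like the sample but pink is not meant. Leave any pink look-alike of the roll alone.

How it is judged (in metres and radians):
On the way, in this order (a step that is already met when the one before it is completed fails the run):
1. the roll stands seated on the recorder, over the spindle, and is let go, while the sample cell is still in the rack (horizontal distance between roll_center and spindle_foot below 0.005 m and z of roll_center in the frame of spindle_foot below 0.029 m and angle between roll's own z axis and vertical below 0.1 rad and contact force between the fingers and roll below 0.1 N and distance of sample_center from where it was at the start of the episode below 0.02 m), for 0.2 s.
2. the sample cell is lifted out of the rack in the fingers (z of sample_center in the frame of rack above 0.066 m and contact force between the fingers and sample_frosted above 0.5 N), for 0.1 s.
At the end, for the whole second after the job is handed in: Roll seated on the recorder round the spindle (axis within 5 mm, 4 mm of fully down, upright). Sample cell held still by its frosted faces only, centre within 7 mm of the beam sideways, 15 mm in height, 25 mm of mid-gap; windows square to the beam and cell upright within 0.15 rad (horizontal distance between roll_center and spindle_foot below 0.005 m and z of roll_center in the frame of spindle_foot below 0.029 m and angle between roll's own z axis and vertical below 0.1 rad and x of sample_center in the frame of beam between -0.007 and 0.007 m and y of sample_center in the frame of beam between -0.025 and 0.025 m and z of sample_center in the frame of beam between -0.015 and 0.015 m and angle between the y axis of sample_center and the y axis of beam, either way round below 0.15 rad and angle between sample's own z axis and vertical below 0.15 rad and contact force between the fingers and sample_frosted above 0.5 N and contact force between sample and photometer below 0.05 N and linear speed of sample below 0.02 m/s); the arm keeps its last pose, push and grip.
It fails at once if the fingers touch a clear window of the sample cell (contact force between the fingers and sample_windows above 0.3 N).
It fails at once if the fingers touch the stopper of the sample cell (contact force between the fingers and sample_stopper above 0.3 N).
It fails at once if the reference cell is moved by more than 20 mm (distance of reference_center from where it was at the start of the episode above 0.02 m).
It fails at once if the steel capsule is moved by more than 30 mm (distance of capsule from where it was at the start of the episode above 0.03 m).
It fails at once if the cup is moved by more than 30 mm (distance of cup from where it was at the start of the episode above 0.03 m).
It also fails if it takes over 61 s, if anything falls off the work surface, if the arm or the gripper's body presses on something with over 40 N, if the wrist force passes 120 N, or if a joint passes its speed limit or range.

ROBOT

A 6-joint arm with a two-finger parallel gripper is mounted at the origin on the work surface. World frame = base frame: x ahead of the robot, y to its left, z up, the work surface at z = 0. Lengths are in mm, angles in rad, forces in N, time in s.
With the tool pointing down it reaches from about 350 to 950 mm from the base axis. Payload 17.4 kg.
Tool frame: the origin (TCP) lies between the finger pads; the fingertips stand 19 mm ahead of it and the grasp point (between the pads) is the TCP; z points along the fingers, y is the direction in which the jaws open and shut (so a half turn about z gives the same grasp; the last joint's range is limited). The gripper opens to 93 mm and grips with 3 to 60 N. Pads are 15 mm wide; open, the fingers measure 128 mm over their backs; the gripper's body (75 mm by 188 mm) begins 65 mm behind the grasp point.
Start: joints at [-1.387, 0.116, 1.442, -0, 1.584, -0.038], TCP at [148.48, -658.473, 237.646] pointing down, gripper open.
Joint ranges: [-2.83, 2.83], [-0.83, 2.19], [0.07, 2.5], [-1.14, 4.28], [0.01, 3], [-2.97, 2.97]. Speed limits (rad/s): [1.89, 1.89, 2.22, 3.14, 3.14, 3.14].

INTERFACE

Orientations are given as a unit quaternion [x, y, z, w].
In Python, from cell import get_obs, eyes, hand_in gives the robot as it stands.
- The arm moves only by the tool apply_moves, never from a script. Its argument "steps" is a list of rows, each a list of 2 entries, a list of its own where there are three numbers: the shift along the tool's x, y, z in cm, then the turn, a rotation vector about the tool's x, y, z in degrees. A call has 1 to 5 rows; each row is the pose to reach, as a shift and turn from the pose commanded when the call began, along the tool's axes at that moment; what a row does not reach only later rows make up. A row lasts 1/10 s, in which the tool goes at most 50 mm and 8.59 degrees, less where a joint would pass 70% of its speed; a pose out of reach is approached as far as the arm can. A call with a gripper value outside its range is refused whole. "hand" is the gripper command: -1 is fully open, 1 is shut, values between are in proportion, set as the call begins (left out, the last holds). The fingers move at their own pace and stop on an object; the grip force is fixed at half the most. Time passes only in rows, so rows that repeat a pose let the fingers close. It gives the time, the measured TCP pose, the force and the opening at its end, in the units of the state.
- get_obs(): the state, without advancing time (a new reading comes with each control period).
- eyes.capture(name): name is "scene" or "top" or "wrist"; returns a dict with "img" (420x560x3 uint8, blue, green, red), "K" (3x3 intrinsics, pixels), "view" (4x4, takes a point from world to camera coordinates). Camera axes: x right, y down, z forward; pixel columns grow to the right and rows downward; lengths in mm; the calibration is good to about 2 mm. The wrist camera is an equidistant fisheye: a pixel r from the principal point sees the ray r / f radians off the axis. A picture is of the moment at which its call begins. There is no depth.
- hand_in(): hands the job in, once; it reports no verdict.
Trained networks look in a picture, given as the dict that the camera call returned (one of the last four; its "shot" number tells which), for a name from the list of things; names that differ only in an ending like _2 or _b are one class to them, and where a whole thing is asked for, a point or a joint stands for the part that bears it (a point fixed in the world has none). Each returns a list of dicts, best first, with "score" (0 to 1); they miss things now and then, are a little off and sometimes report something else, mostly with a low value. They report only what shows in the picture. A call takes as long as a camera call. They do not tell look-alikes from the thing itself.
- eyes.trace(picture, target): "region" (420x560 bool, what is visible of it) and "extent" ([left, top, width, height] in pixels, round what is visible of it).
The state is a dict: "time_s": time; "q": joint angles; "qvel": joint speeds; "joint_efforts": joint torques, N m; "tool_pos": TCP position; "ee_rot": TCP orientation; "force": force on the tool from outside, world axes, zero at the start; "moment": the same for the moment, N m; "width": finger opening in mm.
Only numpy, scipy, OpenCV 4.12 (cv2) and the standard library are available. Lean on these libraries where they do the work, as an engineer would, in place of code of your own. Each camera call takes 0.05 s, during which the arm holds its last target. There are 200 camera calls.

## Working session

There is one attempt and no reset: what is moved stays moved. The work goes in short steps, Python scripts to look and compute and a tool call to move; the robot and the scene stay as the last step left them, time stands still between calls to the robot, and variables do not carry over. Pictures are saved under pics/ and viewed, about 8 in all and at most 12, crops included, and the job is handed in when it is done.

Besides the shell and the picture viewer there is one more tool, called as name(argument=value, ...) on one line, values as JSON. apply_moves: Moves the arm, as the interface text tells. Its arguments: {"type":"object","properties":{"steps":{"type":"array"},"hand":{"type":"number"}},"required":["steps"]}

```bash
mkdir -p pics; ls; python3 - <<'E'
from cell import get_obs, eyes
import cv2, numpy as np
o=get_obs(); print({k:np.round(v,3) for k,v in o.items()})
for n in ("scene","top"):
    p=eyes.capture(n); print(n,p["K"].round(1).tolist(),p["view"].round(3).tolist(),p["shot"])
    cv2.imwrite(f"pics/{n}0.png",p["img"])
    for t in ("roll","recorder","sample","sample_stopper","rack","photometer","capsule","cup","spindle_foot","beam","reference_center"):
        try:
            print(t,[(round(d["score"],2),d["extent"]) for d in eyes.trace(p,t)][:3])
        except Exception as e: print(t,e)
print(get_obs()["time_s"])
E
```

```text
pics
{'time_s': np.float64(0.0), 'q': array([-1.387,  0.116,  1.442, -0.   ,  1.584, -0.038]), 'qvel': array([ 0.001, -0.   , -0.002, -0.   , -0.001,  0.001]), 'joint_efforts': array([ 1.0000e-03, -7.2125e+01, -6.2262e+01,  7.8000e-02,  2.3000e-02,
       -0.0000e+00]), 'tool_pos': array([ 148.44, -658.29,  236.95]), 'ee_rot': array([ 0.994,  0.111, -0.   , -0.001]), 'force': array([-0.673, -0.02 , -0.069]), 'moment': array([0.018, 0.012, 0.019]), 'width': np.float64(92.973)}
scene [[465.9, 0.0, 284.4], [0.0, 465.9, 207.0], [0.0, 0.0, 1.0]] [[-0.614, 0.789, -0.012, 311.36], [0.561, 0.426, -0.71, -250.188], [-0.555, -0.443, -0.704, 1404.139], [0.0, 0.0, 0.0, 1.0]] 1
roll [(0.93, [268.4, 194.5, 18.3, 27.6]), (0.9, [266.6, 150.8, 19.2, 21.9]), (0.76, [258.6, 173.0, 14.0, 19.8])]
recorder [(0.76, [137.1, 144.1, 51.7, 46.7])]
sample [(0.87, [380.4, 247.3, 20.0, 31.3]), (0.78, [411.0, 234.2, 18.5, 29.3]), (0.73, [133.4, 142.5, 52.2, 45.8])]
sample_stopper [(0.66, [381.4, 248.4, 20.7, 30.4]), (0.56, [388.0, 243.6, 11.4, 10.3]), (0.47, [392.2, 219.6, 5.5, 7.3])]
rack [(0.62, [366.9, 255.9, 7
[... 538 characters left out ...]
 237.1, 15.7, 19.4]), (0.63, [320.6, 270.8, 19.3, 18.0]), (0.6, [279.4, 219.4, 14.1, 13.8])]
recorder [(0.56, [394.9, 182.3, 43.9, 41.7])]
sample [(0.67, [178.8, 258.7, 15.3, 12.8]), (0.61, [159.1, 223.0, 16.6, 14.4]), (0.48, [150.5, 261.5, 20.3, 10.5])]
sample_stopper [(0.6, [157.0, 225.2, 12.2, 7.4]), (0.48, [181.4, 261.3, 8.1, 7.8])]
rack [(0.83, [132.0, 212.5, 57.6, 28.6])]
photometer [(0.32, [133.7, 212.6, 55.4, 30.5])]
capsule [(0.61, [229.5, 249.7, 28.0, 27.0])]
cup [(0.78, [141.1, 138.9, 29.6, 28.7])]
spindle_foot [(0.64, [392.3, 183.8, 50.1, 39.6])]
beam [(0.88, [246.8, 141.3, 104.5, 56.7]), (0.4, [308.5, 239.2, 16.9, 16.3])]
reference_center [(0.44, [137.3, 217.3, 17.4, 13.4])]
1.2
```

```bash
python3 - <<'E'
import cv2
a=cv2.imread("pics/scene0.png")[120:380,110:470]; cv2.imwrite("pics/s1.png",cv2.resize(a,None,fx=2.2,fy=2.2,interpolation=cv2.INTER_CUBIC))
a=cv2.imread("pics/top0.png")[110:330,110:460]; cv2.imwrite("pics/t1.png",cv2.resize(a,None,fx=2.2,fy=2.2,interpolation=cv2.INTER_CUBIC))
E
```

```text
(no output)
```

View pics/s1.png

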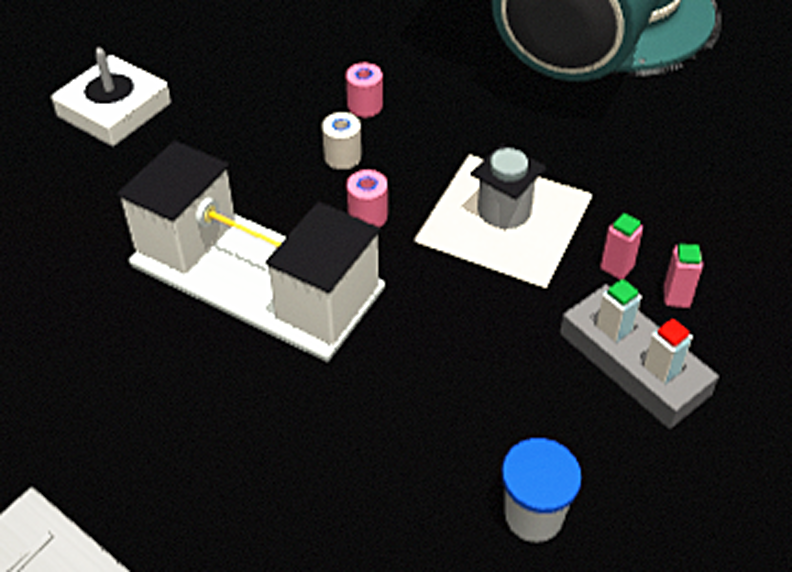

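View pics/t1.png

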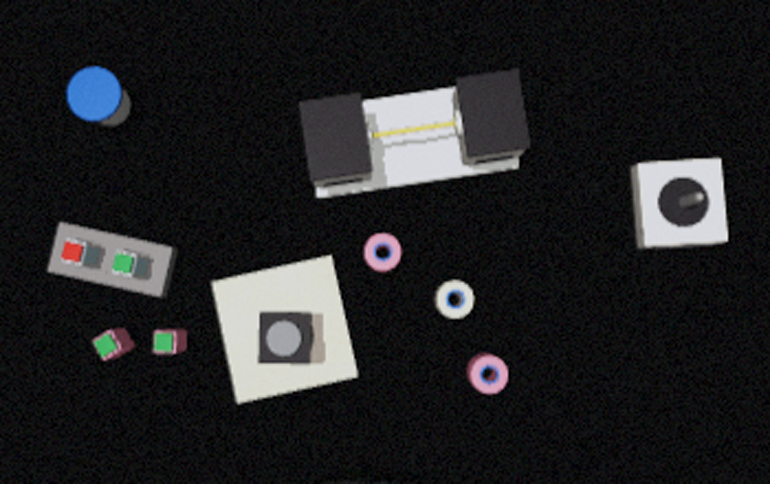

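```bash
cat > h.py <<'E'
import cv2, numpy as np
from scipy.spatial.transform import Rotation as R
from cell import get_obs, eyes
def ray(p,uv):
    K,V=p["K"],p["view"]; x=(uv[0]-K[0,2])/K[0,0]; y=(uv[1]-K[1,2])/K[1,1]
    if p.get("fish"):
        r=np.hypot(x,y); s=np.sin(r)/max(r,1e-9); d=np.array([x*s,y*s,np.cos(r)])
    else: d=np.array([x,y,1.])
    Rm=V[:3,:3]; return -Rm.T@V[:3,3], Rm.T@d
def at(p,uv,z):
    c,d=ray(p,uv); return (c+d*(z-c[2])/d[2])[:2]
def pix(p,P):
    q=p["view"][:3,:3]@np.asarray(P,float)+p["view"][:3,3]; K=p["K"]
    if p.get("fish"):
        t=np.arctan2(np.hypot(*q[:2]),q[2]); n=q[:2]/np.hypot(*q[:2])*t
    else: n=q[:2]/q[2]
    return np.array([K[0,0]*n[0]+K[0,2],K[1,1]*n[1]+K[1,2]])
def cap(n):
    p=eyes.capture(n); p["fish"]=(n=="wrist"); return p
E
python3 - <<'E'
from h import *
T=cap("top"); S=cap("scene")
c=lambda x,y:(x/2.2+110-.27,y/2.2+110-.27)
s=lambda x,y:(x/2.2+110-.27,y/2.2+120-.27)
for n,uv,z in [("roll",(455,299),50),("pinkA",(383,252),50),("pinkB",(488,374),50),("foot",(684,202),40),("beam1",(375,135.5),70),("beam2",(456,125),70),("green",(123,263),82),("red",(73,252),82),
 ("r1",(59,222),30),("r2",(175,247),30),("r3",(163,297),30),("r4",(48,271),30),("rec",(636,163),40),("rec",(722,158),40),("rec",(727,241),40),("rec",(640,248),40),("cap",(283,338),76),("cup",(95,94),70),("pk1",(106,347),68),("pk2",(165,342),68)]:
    print(n,at(T,c(*uv),z).round(1))
for n,uv,z in [("roll",(341,125),50),("foot",(109,88),40),("beam1",(213,214),70),("green",(623,292),82),("red",(673,332),82)]:
    print("S",n,at(S,s(*uv),z).round(1))
E
```

```text
roll [ 453.8 -104.7]
pinkA [510.4 -22. ]
pinkB [ 366.5 -140.5]
foot [ 562.6 -378.1]
beam1 [644.7 -15.4]
beam2 [ 654.9 -109.5]
green [502.2 274.9]
red [516.  332.3]
r1 [555.4 366.3]
r2 [522.4 226.7]
r3 [463.  241.3]
r4 [496.8 379.4]
rec [ 610.2 -323.6]
rec [ 613.9 -425. ]
rec [ 515.5 -426.3]
rec [ 509.4 -324.3]
cap [413.4  93.9]
cup [701.1 310.8]
pk1 [406.7 298.5]
pk2 [411.1 230.5]
S roll [ 452.3 -104. ]
S foot [ 560.  -377.6]
S beam1 [ 653.5 -104.7]
S green [503.2 277.3]
S red [517.2 334.7]
```

```bash
cat >> h.py <<'E'
def go(x,y,z,yaw=None):
    """tool-frame shift (cm) / turn (deg about tool z) from measured pose; yaw = jaw (tool y) direction, deg, mod 180"""
    o=get_obs(); r=R.from_quat(o["ee_rot"]); d=r.inv().apply(np.array([x,y,z])-o["tool_pos"])/10
    m=r.as_matrix(); tz=0; cur=np.degrees(np.arctan2(m[1,1],m[0,1]))
    if yaw is not None: tz=-((yaw-cur+90)%180-90)
    print("t",round(float(o["time_s"]),2),"pos",o["tool_pos"].round(1),"jaw",round(cur,2),"tilt",m[2].round(4),"w",round(float(o["width"]),1),"F",o["force"].round(1),"q",o["q"].round(2))
    print("shift cm",d.round(2),"turn z",round(tz,2))
E
python3 -c "
from h import *
go(453,-104.4,200)
T=cap('top')
c=lambda x,y:(x/2.2+110-.27,y/2.2+110-.27)
for uv in [(300,103),(361,94),(371,178),(309,186),(457,78),(519,70),(529,152),(468,163)]: print(at(T,c(*uv),101).round(1))
"
```

```text
t 1.3 pos [ 148.5 -658.5  237.7] jaw -77.3 tilt [ 0. -0. -1.] w 92.8 F [-0.1 -0.5  0.2] q [-1.39  0.12  1.44  0.    1.58 -0.04]
shift cm [ 41.89 -47.35   3.77] turn z 0
[678.3  68.5]
[ 6.87e+02 -6.00e-01]
[591.2 -10. ]
[583.7  59.8]
[ 702.8 -109.4]
[ 710.3 -179.5]
[ 616.7 -187.8]
[ 605.8 -119.2]
```

apply_moves(steps=[[[4,-3,0],[0,0,0]],[[7,-7,0],[0,0,0]],[[10.5,-10.5,1],[0,0,0]],[[14,-14,2],[0,0,0]],[[17,-17.5,3],[0,0,0]]], hand=-1)

```text
time_s: 1.85
tool_pos: [276.6, -448.6, 207.4]
ee_rot: [0.994, 0.111, 0.0, 0.0]
force: [0.1, -0.3, -0.9]
width: 92.9
```

apply_moves(steps=[[[3,-3.5,0],[0,0,0]],[[6,-7,0],[0,0,0]],[[9,-11,0],[0,0,0]],[[12,-14.5,0],[0,0,0]],[[15,-18,0],[0,0,0]]])

```text
time_s: 2.35
tool_pos: [383.0, -240.0, 208.0]
ee_rot: [0.994, 0.111, 0.0, 0.0]
force: [0.0, -0.8, -0.2]
width: 92.9
```

apply_moves(steps=[[[3,-3.5,0],[0,0,0]],[[6,-7,0],[0,0,0]],[[9.5,-11.5,0.5],[0,0,0]],[[9.9,-11.8,0.8],[0,0,0]],[[9.9,-11.8,0.8],[0,0,0]]])

```text
time_s: 2.85
tool_pos: [453.5, -103.5, 199.1]
ee_rot: [0.994, 0.112, -0.0, -0.0]
force: [-0.6, -1.1, -0.4]
width: 93.1
```

```bash
python3 -c "
from h import *
go(453,-104.4,70)
W=cap('wrist'); cv2.imwrite('pics/w1.png',W['img']); print(W['K'].round(1).tolist(),(-W['view'][:3,:3].T@W['view'][:3,3]).round(1),W['view'][:3,:3].round(3).tolist())
print(pix(W,[453,-104.4,50]))
for d in eyes.trace(W,'roll'): print(d['score'],d['extent'])
"
```

```text
t 2.85 pos [ 453.5 -103.5  199.1] jaw -77.11 tilt [-6.e-04 -4.e-04 -1.e+00] w 93.1 F [-0.6 -1.1 -0.4] q [-0.28 -0.34  1.92  0.    1.56  1.07]
shift cm [-0.06  0.08 12.91] turn z 0
[[325.2, 0.0, 283.7], [0.0, 325.2, 214.4], [0.0, 0.0, 1.0]] [522.1 -88.3 346.1] [[0.222, -0.975, 0.0], [-0.942, -0.214, 0.257], [-0.25, -0.057, -0.967]]
[284.09782198 206.44088743]
0.98 [185.0, 106.1, 54.2, 47.9]
0.83 [267.7, 175.3, 40.7, 53.8]
0.61 [276.7, 257.5, 46.0, 39.6]
```

View pics/w1.png

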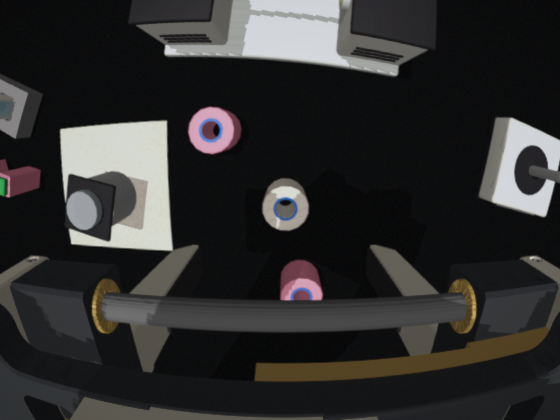

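```bash
python3 -c "
from h import *
W=cap('wrist'); im=W['img'].astype(int)
m=((im[...,0]-im[...,2])>40).astype('uint8'); m[:,:255]=0;m[:,315:]=0;m[:180]=0;m[240:]=0
v,u=np.nonzero(m); print(len(u),u.min(),u.max(),v.min(),v.max())
uv=((u.min()+u.max())/2,(v.min()+v.max())/2); p=at(W,uv,50); print(uv,p); go(*p,70)
print('foot',at(W,(531,170),40))
"
```

```text
175 272 294 196 218
(np.float64(283.0), np.float64(207.0)) [ 451.59884216 -105.56224997]
t 3.0 pos [ 452.8 -105.9  199.8] jaw -77.34 tilt [-1.e-04  3.e-04 -1.e+00] w 92.9 F [ 0.8  0.3 -0.7] q [-0.28 -0.34  1.92 -0.    1.56  1.07]
shift cm [-0.11 -0.06 12.98] turn z 0
foot [ 558.64626624 -380.67944104]
```

apply_moves(steps=[[[0,0,5],[0,0,0]],[[0,0,10],[0,0,0]],[[0,0,14],[0,0,0]],[[0,0,17],[0,0,0]],[[0,0,17],[0,0,0]]])

```text
time_s: 3.5
tool_pos: [450.7, -105.7, 26.2]
ee_rot: [0.994, 0.11, -0.003, -0.001]
force: [-0.4, 0.6, 0.1]
width: 93.3
```

apply_moves(steps=[[[0,0,0],[0,0,0]],[[0,0,0],[0,0,0]],[[0,0,0],[0,0,0]],[[0,0,0],[0,0,0]],[[0,0,0],[0,0,0]]], hand=1)

```text
time_s: 4.0
tool_pos: [453.4, -105.0, 30.3]
ee_rot: [0.994, 0.111, 0.0, 0.0]
force: [0.3, 0.1, 0.3]
width: 57.5
```

apply_moves(steps=[[[0,0,0],[0,0,0]],[[0,0,0],[0,0,0]],[[0,0,-4],[0,0,0]],[[0,0,-9],[0,0,0]],[[0,0,-13],[0,0,0]]])

```text
time_s: 4.5
tool_pos: [453.1, -104.8, 162.1]
ee_rot: [0.994, 0.111, 0.0, 0.0]
force: [0.4, -0.2, 0.1]
width: 44.0
```

```bash
python3 -c "
from h import *
go(561,-378.5,170)
W=cap('wrist'); cv2.imwrite('pics/w2.png',W['img'])
"
```

```text
t 4.5 pos [ 453.1 -104.8  162.1] jaw -77.29 tilt [ 6.e-04  3.e-04 -1.e+00] w 44.0 F [ 0.4 -0.2  0.1] q [-0.28 -0.33  1.97 -0.    1.5   1.07]
shift cm [ 4.51 29.07 -0.78] turn z 0
```

View pics/w2.png

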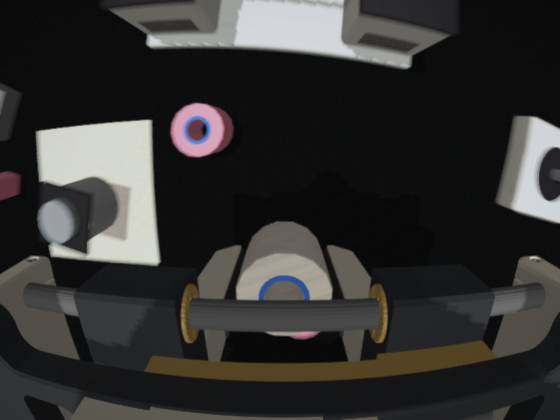

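apply_moves(steps=[[[0.5,4,0],[0,0,0]],[[1,9,0],[0,0,0]],[[2,14,0],[0,0,0]],[[3,19,0],[0,0,0]],[[3.5,24,-0.5],[0,0,0]]])

```text
time_s: 5.05
tool_pos: [539.7, -330.5, 163.1]
ee_rot: [0.994, 0.111, -0.0, -0.0]
force: [0.2, -0.4, -0.3]
width: 44.0
```

apply_moves(steps=[[[0.5,3,0],[0,0,0]],[[1,4.9,0],[0,0,0]],[[1,5.1,0],[0,0,0]],[[1,5.1,0],[0,0,0]],[[1,5.1,0],[0,0,0]]])

```text
time_s: 5.55
tool_pos: [560.0, -375.4, 164.3]
ee_rot: [0.994, 0.111, -0.0, -0.0]
force: [-0.3, -0.9, -0.1]
width: 44.1
```

```bash
python3 - <<'E'
from h import *
from scipy.optimize import least_squares
go(561,-378.5,170)
W=cap('wrist'); S=cap('scene'); T=cap('top')
cv2.imwrite('pics/w3.png',W['img'])
im=W['img'].astype(int); o=get_obs(); r=R.from_quat(o['ee_rot'])
m=((im[...,0]-im[...,2])>60); m[:,:240]=0;m[:,330:]=0;m[:260]=0;m[330:]=0
v,u=np.nonzero(m); print(len(u),u.min(),u.max(),v.min(),v.max())
# ring outer boundary: topmost pixel per column
cols=np.unique(u); pts=np.array([[c,v[u==c].min()-.5] for c in cols])
def f(x):
    zt=19.7+o['tool_pos'][2]; a=np.array([at(W,p,zt) for p in pts]); return np.hypot(a[:,0]-x[0],a[:,1]-x[1])-x[2]
s=least_squares(f,[*o['tool_pos'][:2],10.5],loss='soft_l1'); print('ring',s.x,'rms',np.sqrt(np.mean(s.fun**2)),'tool offs',r.inv().apply([*(s.x[:2]-o['tool_pos'][:2]),0]))
a=S['img'][120:210,120:210]; b=T['img'][160:250,370:460]; c=W['img'][0:330,180:400]
cv2.imwrite('pics/sp.png',np.hstack([cv2.resize(a,(390,390),interpolation=2),cv2.resize(b,(390,390),interpolation=2)]))
for n,p in(('S',S),('T',T)):
  print(n,'foot',pix(p,[561,-378.5,40]),'tip',pix(p,[561,-378.5,98]),'rolltop',pix(p,[*o['tool_pos'][:2],o['tool_pos'][2]+19.7]))
E
```

```text
t 5.55 pos [ 560.  -375.4  164.3] jaw -77.26 tilt [-1.e-04 -3.e-04 -1.e+00] w 44.1 F [-0.3 -0.9 -0.1] q [-0.63  0.14  1.53  0.    1.47  0.72]
shift cm [ 0.03  0.32 -0.57] turn z 0
368 259 308 276 299
ring [ 558.43360518 -376.19674421   11.16799537] rms 0.11257789296631569 tool offs [-1.80475082e+00  2.82335278e-01 -5.88126889e-04]
S foot [158.74516495 159.78813177] tip [154.15922865 142.07404655] rolltop [147.79246313 113.53671931]
T foot [420.82238255 202.17234332] tip [428.43715947 199.76707353] rolltop [440.1790555  196.05563707]
```

View pics/w3.png

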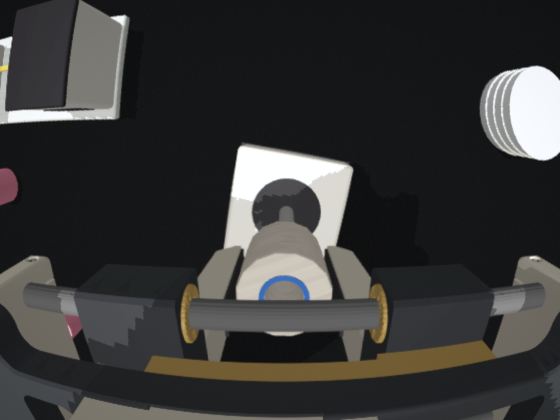

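View pics/sp.png

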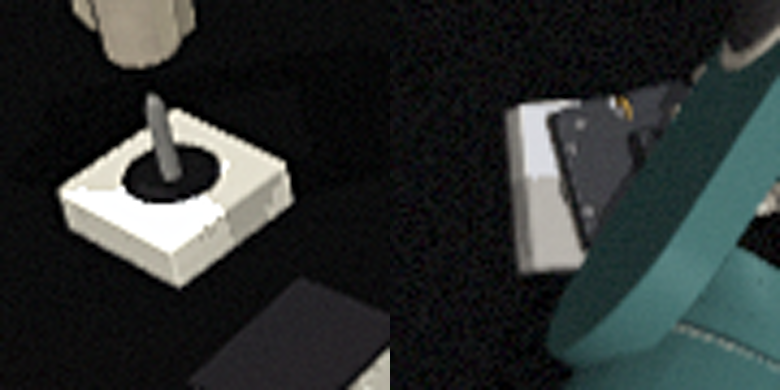

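```bash
python3 - <<'E'
from h import *
from scipy.optimize import least_squares
W=cap('wrist');W['img']=cv2.imread('pics/w3.png')
S=cap('scene');S['img']=cv2.imread('pics/scene0.png')
T=cap('top');T['img']=cv2.imread('pics/top0.png')
def fit(p,c,r0,angs,z=40):
    g=cv2.GaussianBlur(cv2.cvtColor(p['img'],6),(3,3),0).astype(float); pts=[]
    for a in np.radians(angs):   # world-direction radial search for dark->bright edge
        rr=np.arange(8,38,.5); P=[pix(p,[c[0]+r*np.cos(a),c[1]+r*np.sin(a),z]) for r in rr]
        vals=cv2.remap(g.astype('float32'),np.float32(P)[None,:,0],np.float32(P)[None,:,1],1)[0]
        i=np.argmax(np.diff(vals)); 
        if np.diff(vals)[i]>8: pts.append([c[0]+rr[i]*np.cos(a),c[1]+rr[i]*np.sin(a)])
    pts=np.array(pts)
    s=least_squares(lambda x:np.hypot(pts[:,0]-x[0],pts[:,1]-x[1])-x[2],[*c,r0],loss='soft_l1')
    print(len(pts),s.x.round(2),'rms',np.sqrt(np.mean(s.fun**2)).round(2))
for n,p,a in(('W',W,range(-100,120,5)),('S',S,range(0,360,6)),('T',T,range(0,360,6))): print(n); fit(p,(560,-379),25,a)
E
```

```text
W
44 [ 560.77 -377.95   29.47] rms 0.23
S
56 [ 560.05 -378.15   28.37] rms 1.26
T
60 [ 563.27 -376.79   28.92] rms 0.66
```

apply_moves(steps=[[[0.2,0.2,0.5],[0,0,0]],[[0.2,0.2,1.5],[0,0,0]],[[0.2,0.2,2.5],[0,0,0]],[[0.2,0.2,2.5],[0,0,0]],[[0.2,0.2,2.5],[0,0,0]]])

```text
time_s: 6.35
tool_pos: [562.4, -377.7, 138.8]
ee_rot: [0.994, 0.111, -0.0, -0.0]
force: [0.4, -0.2, -0.4]
width: 44.2
```

```bash
python3 - <<'E'
from h import *
from scipy.optimize import least_squares
go(560.8,-378,70.5)
W=cap('wrist'); S=cap('scene'); o=get_obs(); r=R.from_quat(o['ee_rot'])
im=W['img'].astype(int)
m=((im[...,0]-im[...,2])>60); m[:,:240]=0;m[:,330:]=0;m[:260]=0;m[330:]=0
v,u=np.nonzero(m); cols=np.unique(u); pts=np.array([[c,v[u==c].min()-.5] for c in cols])
zt=19.7+o['tool_pos'][2]; a=np.array([at(W,p,zt) for p in pts])
s=least_squares(lambda x:np.hypot(a[:,0]-x[0],a[:,1]-x[1])-x[2],[*o['tool_pos'][:2],10.5],loss='soft_l1'); print('ring',s.x)
g=cv2.cvtColor(W['img'],6); c=W['img'][130:310,180:400]
a=S['img'][110:200,120:210]
cv2.imwrite('pics/sp2.png',np.hstack([cv2.resize(a,(400,400),interpolation=2),cv2.resize(c,(400,400),interpolation=2)]))
print('tip W',pix(W,[560.8,-378,98]),'S tip',(pix(S,[560.8,-378,98])-[120,110])*400/90,'roll bottom S',(pix(S,[*s.x[:2],o['tool_pos'][2]-30.3])-[120,110])*400/90)
E
```

```text
t 6.35 pos [ 562.4 -377.7  138.8] jaw -77.3 tilt [-6.e-04 -7.e-04 -1.e+00] w 44.2 F [ 0.4 -0.2 -0.4] q [-0.63  0.16  1.55  0.    1.43  0.72]
shift cm [-0.16 -0.01  6.83] turn z 0
ring [ 561.0651474  -378.46577656   11.16991266]
tip W [282.94913276 248.89508682] S tip [152.66420469 142.69956544] roll bottom S [147.60986467 126.55532043]
```

View pics/sp2.png

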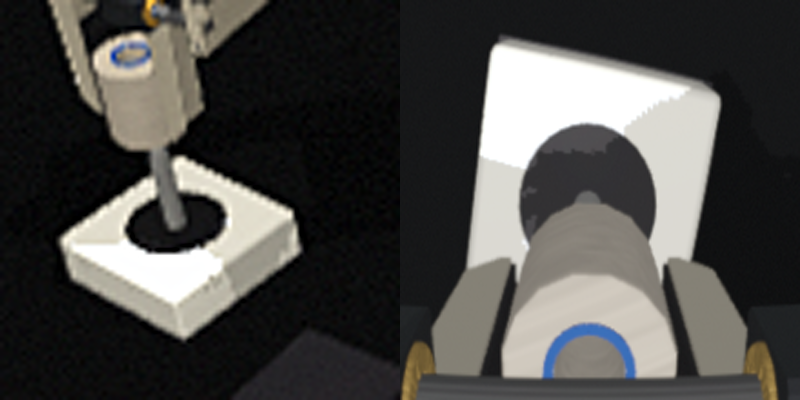

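```bash
python3 - <<'E'
from h import *
S=cap('scene'); g=cv2.cvtColor(S['img'],6).astype(int)
print(g[130:164,140:168:1])if 0 else None
np.set_printoptions(linewidth=250)
for v in range(118,164,2): print(v,g[v,140:170])
for z in (45,60,75,90): print(z,pix(S,[560.8,-378,z]).round(1))
for z in(110,130): print('roll',z,pix(S,[561.07,-378.47,z]).round(1))
E
```

```text
118 [ 10  13   6   4  61 112 169 174 175 230 227 225 201 144 147 143 143 146 114 115 114 111 123 164 162 141 117 131 124 126]
120 [  3  44 160 196 216 182 159 106 102 118 115 117 100 138 142 141 142 141 143 111 112 114 118 180 108 166 120 124  90  13]
122 [ 42 200 209 205 206  45 109 130 150 159 160 158 128 122 140 144 142 145 150 109 116 115 112  86   6  86  54   0   4   8]
124 [ 58 218 206 203 204 165 148 121 101 106 132 145 175 214 164 139 140 143 145 117 113 117 119 125   1   9  12  16  10  15]
126 [107  74 168 188 190 202 205 203 209 207 202 197 189 167 152 140 142 143 145 149 112 115 116 118  45   5   6  11  11  12]
128 [144  71 136 143 140 142 143 144 145 148 145 147 146 142 142 140 143 143 145 150 103 112 117 121 110   0   7  14  10   8]
130 [146 127  61 148 143 145 146 145 148 150 149 152 152 147 145 145 143 143 143 146 123 111 117 118 121   2   7   8   9  12]
132 [159 150  58 141 145 145 149 148 151 152 152 147 145 142 145 141 139 144 144 144 154 104 115 119 119  48   0  12  14  12]
134 [ 32 123 127  76 142 147 147 153 152 153 155 151 149 147 144 141 139 142 142 144 145 112
[... 1211 characters left out ...]
6 226 229 234 193 174  60 111 116 112  96  41   0   3   0   0   0  40 134 191 216]
156 [  0   0  50 173 191 242 228 221 225 231 192 118  27   0  10  19  74 120 113 105  92  29  16  25  24  20  19  15   5  25]
158 [124 190 247 227 221 221 220 227 234 115   0   9  19  21  21  15  35 125 117 113  99  56  16  19  25  18  22  20  17   4]
160 [228 222 220 219 220 223 224 232 126   0  17  22  20  20  18  19  22  54 130 123 100  67  16  17  22  23  22  19  27  19]
162 [221 221 219 220 221 221 225 230  70   1  17  18  20  22  20  20  20  18  11  10  12  14  21  22  22  20  21   9   5  88]
45 [158.5 158.3]
60 [157.4 153.8]
75 [156.2 149.3]
90 [155.  144.6]
roll 110 [153.2 138.3]
roll 130 [151.5 131.8]
```

apply_moves(steps=[[[-0.03,-0.06,0.5],[0,0,0]],[[-0.03,-0.06,1],[0,0,0]],[[-0.03,-0.06,1.5],[0,0,0]],[[-0.03,-0.06,2],[0,0,0]],[[-0.03,-0.06,2.5],[0,0,0]]])

```text
time_s: 7.0
tool_pos: [562.1, -377.3, 113.8]
ee_rot: [0.994, 0.111, -0.0, -0.0]
force: [-0.2, -0.5, -0.7]
width: 44.1
```

apply_moves(steps=[[[0,0,0.5],[0,0,0]],[[0,0,1],[0,0,0]],[[0,0,1.5],[0,0,0]],[[0,0,2],[0,0,0]],[[0,0,2.2],[0,0,0]]])

```text
time_s: 7.5
tool_pos: [562.0, -377.2, 91.7]
ee_rot: [0.994, 0.111, -0.0, -0.0]
force: [-0.7, -0.0, -0.6]
width: 44.1
```

apply_moves(steps=[[[0,0,0.5],[0,0,0]],[[0,0,1],[0,0,0]],[[0,0,1.5],[0,0,0]],[[0,0,1.9],[0,0,0]],[[0,0,2.05],[0,0,0]]])

```text
time_s: 8.0
tool_pos: [562.0, -377.2, 71.2]
ee_rot: [0.994, 0.111, -0.0, -0.0]
force: [0.8, 0.5, -0.2]
width: 44.2
```

apply_moves(steps=[[[0,0,0.05],[0,0,0]],[[0,0,0.1],[0,0,0]],[[0,0,0.1],[0,0,0]]])

```text
time_s: 8.3
tool_pos: [562.2, -377.3, 71.0]
ee_rot: [0.994, 0.111, 0.0, 0.0]
force: [-0.1, -0.3, -1.0]
width: 44.0
```

apply_moves(steps=[[[0,0,0],[0,0,0]],[[0,0,0],[0,0,0]],[[0,0,0],[0,0,0]],[[0,0,0],[0,0,0]],[[0,0,0],[0,0,0]]], hand=-1)

```text
time_s: 8.8
tool_pos: [562.2, -377.3, 70.9]
ee_rot: [0.994, 0.111, 0.0, 0.0]
force: [-0.6, -0.3, -0.5]
width: 79.7
```

apply_moves(steps=[[[0,0,0],[0,0,0]],[[0,0,0],[0,0,0]],[[0,0,-4],[0,0,0]],[[0,0,-9],[0,0,0]],[[0,0,-14],[0,0,0]]])

```text
time_s: 9.3
tool_pos: [561.8, -377.0, 212.3]
ee_rot: [0.994, 0.111, -0.0, -0.0]
force: [0.6, -0.6, 0.7]
width: 93.1
```

```bash
python3 - <<'E'
from h import *
go(502.5,275.5,220,-13.3)
W=cap('wrist'); S=cap('scene')
a=S['img'][110:200,120:210]; c=W['img'][130:310,180:400]
cv2.imwrite('pics/sp3.png',np.hstack([cv2.resize(a,(400,400),interpolation=2),cv2.resize(c,(400,400),interpolation=2)]))
E
```

```text
t 9.3 pos [ 561.8 -377.   212.3] jaw -77.29 tilt [-6.e-04 -7.e-04 -1.e+00] w 93.1 F [ 0.6 -0.6  0.7] q [-0.63  0.13  1.47  0.    1.55  0.72]
shift cm [  8.57 -64.96  -0.73] turn z -63.99
```

View pics/sp3.png

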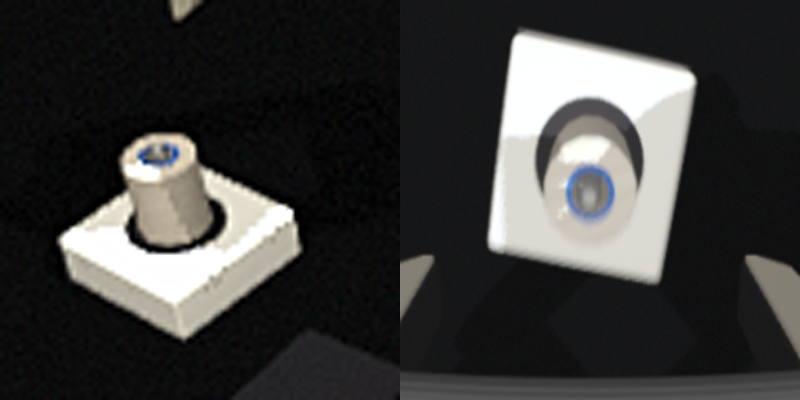

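apply_moves(steps=[[[0.5,-4.5,0],[0,0,-4]],[[1,-9,0],[0,0,-12]],[[2,-14,0],[0,0,-20]],[[2.5,-18.5,0],[0,0,-28]],[[3,-23,0],[0,0,-36]]])

```text
time_s: 9.9
tool_pos: [540.4, -144.5, 210.8]
ee_rot: [0.91, 0.415, 0.0, 0.0]
force: [0.6, 0.5, 0.3]
width: 92.7
```

```bash
python3 -c "
from h import *
go(502.5,275.5,210,-13.3)"
```

```text
t 9.9 pos [ 540.4 -144.5  210.8] jaw -40.97 tilt [ 2.e-04  2.e-04 -1.e+00] w 92.7 F [0.6 0.5 0.3] q [-0.31 -0.13  1.73  0.    1.54  0.41]
shift cm [ 29.23 -30.4    0.07] turn z -27.67
```

apply_moves(steps=[[[3,-3,0],[0,0,-7]],[[6,-6.3,0],[0,0,-14]],[[9.5,-9.8,0],[0,0,-21]],[[13,-13.3,0],[0,0,-27.4]],[[16,-16.6,0],[0,0,-27.7]]])

```text
time_s: 10.4
tool_pos: [521.2, 85.5, 210.9]
ee_rot: [0.784, 0.62, 0.0, 0.0]
force: [-0.0, -1.4, 0.1]
width: 93.1
```

```bash
python3 -c "
from h import *
go(502.5,275.5,210,-13.3)"
```

```text
t 10.4 pos [521.2  85.5 210.9] jaw -13.34 tilt [ 3.e-04  6.e-04 -1.e+00] w 93.1 F [-0.  -1.4  0.1] q [ 0.11 -0.2   1.79  0.    1.55  0.35]
shift cm [18.05 -6.2   0.1 ] turn z -0.04
```

apply_moves(steps=[[[4,-1.5,0],[0,0,0]],[[9,-3,0],[0,0,0]],[[13.5,-4.5,0],[0,0,0]],[[18,-6.2,0],[0,0,0]],[[18,-6.2,0],[0,0,0]]])

```text
time_s: 10.9
tool_pos: [502.6, 277.4, 210.4]
ee_rot: [0.784, 0.62, 0.0, -0.001]
force: [-0.3, -0.4, 0.7]
width: 92.9
```

apply_moves(steps=[[[0,0,0],[0,0,0]],[[0,0,0],[0,0,0]]])

```text
time_s: 11.1
tool_pos: [503.9, 272.2, 210.8]
ee_rot: [0.786, 0.618, -0.0, 0.0]
force: [-0.7, -0.4, -0.3]
width: 93.4
```

```bash
python3 - <<'E'
from h import *
go(502.5,275.5,52,-13.3)
W=cap('wrist'); cv2.imwrite('pics/w4.png',W['img']); im=W['img'].astype(int)
b,g,r=im[...,0],im[...,1],im[...,2]
m=((g-np.maximum(b,r))>50).astype('uint8'); n,l,s,c=cv2.connectedComponentsWithStats(m)
for i in range(1,n):
    if s[i,4]>30: print('green',s[i],c[i].round(1),at(W,c[i],82).round(1))
m=((r-np.maximum(b,g))>80).astype('uint8'); n,l,s,c=cv2.connectedComponentsWithStats(m)
for i in range(1,n):
    if s[i,4]>30: print('red',s[i],c[i].round(1),at(W,c[i],82).round(1))
print(pix(W,[502.5,275.5,82]))
E
```

```text
t 11.1 pos [503.9 272.2 210.8] jaw -13.63 tilt [-3.e-04  1.e-04 -1.e+00] w 93.4 F [-0.7 -0.4 -0.3] q [ 0.45 -0.1   1.7  -0.    1.54  0.69]
shift cm [ 0.3  -0.22 15.88] turn z -0.33
green [166 190  27  28 419] [178.5 203.5] [413.  301.6]
green [268 197  23  23 490] [279.5 207.6] [500.6 276.1]
green [202 256  11  21 175] [206.3 266.5] [419.7 237.1]
red [268 128  24  24 571] [279.5 139.5] [514.7 333.5]
[281.77025624 207.77790585]
```

View pics/w4.png

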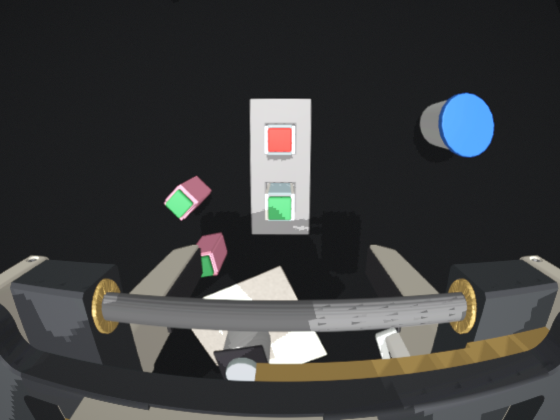

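apply_moves(steps=[[[0.3,-0.3,1],[0,0,0]],[[0.3,-0.3,4],[0,0,0]],[[0.3,-0.3,7],[0,0,0]],[[0.3,-0.3,9],[0,0,0]],[[0.3,-0.3,9],[0,0,0]]], hand=-0.2)

```text
time_s: 11.65
tool_pos: [500.3, 275.3, 117.4]
ee_rot: [0.786, 0.618, -0.002, -0.0]
force: [0.5, 0.4, 0.5]
width: 58.5
```

```bash
python3 - <<'E'
from h import *
go(501.5,276,53,-13.6)
W=cap('wrist'); cv2.imwrite('pics/w5.png',W['img']); im=W['img'].astype(int)
b,g,r=im[...,0],im[...,1],im[...,2]
m=((g-np.maximum(b,r))>50).astype('uint8'); n,l,s,c=cv2.connectedComponentsWithStats(m)
for i in range(1,n):
    if s[i,4]>100: print('green',s[i],c[i].round(1),at(W,c[i],82).round(1))
m=((r-np.maximum(b,g))>80).astype('uint8'); n,l,s,c=cv2.connectedComponentsWithStats(m)
for i in range(1,n):
    if s[i,4]>100: print('red',s[i],c[i].round(1),at(W,c[i],82).round(1))
E
```

```text
t 11.65 pos [500.3 275.3 117.4] jaw -13.66 tilt [-0.0029 -0.0036 -1.    ] w 58.5 F [0.5 0.4 0.5] q [ 0.46 -0.05  1.81  0.    1.39  0.7 ]
shift cm [0.11 0.12 6.44] turn z -0.06
green [127 218  35  38 770] [144.3 236.4] [415.8 303.3]
green [ 268  231   34   33 1053] [284.5 247.2] [500.6 276.6]
red [ 267  130   36   36 1286] [284.6 147.5] [514.6 333.8]
```

apply_moves(steps=[[[0,0,0],[0,0,0]],[[0,0,2],[0,0,0]],[[0,0,4],[0,0,0]],[[0,0,5],[0,0,0]],[[0,0,5],[0,0,0]]])

```text
time_s: 12.2
tool_pos: [501.4, 276.4, 70.6]
ee_rot: [0.786, 0.618, -0.0, -0.0]
force: [0.3, 0.4, 0.1]
width: 55.6
```

apply_moves(steps=[[[0,0,0.5],[0,0,0]],[[0,0,0.8],[0,0,0]],[[0,0,0.8],[0,0,0]],[[0,0,0.8],[0,0,0]]])

```text
time_s: 12.6
tool_pos: [501.7, 276.7, 63.3]
ee_rot: [0.786, 0.618, 0.0, 0.0]
force: [-0.1, -0.1, 0.0]
width: 55.9
```

apply_moves(steps=[[[0,0,0.5],[0,0,0]],[[0,0,0.95],[0,0,0]],[[0,0,0.95],[0,0,0]],[[0,0,0.95],[0,0,0]]])

```text
time_s: 13.0
tool_pos: [501.4, 276.6, 53.2]
ee_rot: [0.786, 0.618, -0.0, -0.0]
force: [-0.3, -1.1, 0.5]
width: 55.5
```

apply_moves(steps=[[[0,0,0],[0,0,0]],[[0,0,0],[0,0,0]],[[0,0,0],[0,0,0]],[[0,0,0],[0,0,0]],[[0,0,0],[0,0,0]]], hand=1)

```text
time_s: 13.5
tool_pos: [501.6, 276.6, 53.4]
ee_rot: [0.786, 0.618, 0.0, 0.0]
force: [-0.6, -0.6, 1.0]
width: 26.1
```

apply_moves(steps=[[[0,0,0],[0,0,0]],[[0,0,0],[0,0,0]],[[0,0,0],[0,0,0]]])

```text
time_s: 13.8
tool_pos: [501.5, 276.6, 53.4]
ee_rot: [0.786, 0.618, 0.0, -0.0]
force: [-0.2, 0.7, 0.9]
width: 26.3
```

apply_moves(steps=[[[0,0,-0.5],[0,0,0]],[[0,0,-1.5],[0,0,0]],[[0,0,-3],[0,0,0]],[[0,0,-4],[0,0,0]],[[0,0,-5],[0,0,0]]])

```text
time_s: 14.3
tool_pos: [501.8, 276.7, 105.0]
ee_rot: [0.786, 0.618, 0.001, 0.0]
force: [-0.3, -0.1, -0.7]
width: 25.8
```

apply_moves(steps=[[[0,0,-2],[0,0,0]],[[0,0,-4],[0,0,0]],[[0,0,-6],[0,0,0]],[[0,0,-8],[0,0,0]],[[0,0,-9],[0,0,0]]])

```text
time_s: 14.8
tool_pos: [501.9, 276.8, 195.8]
ee_rot: [0.786, 0.618, 0.001, 0.0]
force: [0.1, 0.2, -1.6]
width: 25.7
```

```bash
python3 -c "
from h import *
go(648.5,-61,192,6.3)
W=cap('wrist'); cv2.imwrite('pics/w6.png',W['img'])
im=W['img'].astype(int); b,g,r=im[...,0],im[...,1],im[...,2]
m=((g-np.maximum(b,r))>50).astype('uint8'); n,l,s,c=cv2.connectedComponentsWithStats(m)
z=get_obs()['tool_pos'][2]-9.4+38
for i in range(1,n):
    if s[i,4]>100: print('green',s[i],c[i].round(1),at(W,c[i],z).round(1))
"
```

```text
t 14.8 pos [501.9 276.8 195.8] jaw -13.59 tilt [ 0.0015  0.0018 -1.    ] w 25.7 F [ 0.1  0.2 -1.6] q [ 0.46 -0.09  1.72 -0.    1.51  0.7 ]
shift cm [-29.38  22.19   0.38] turn z -19.89
green [163 198  28  29 473] [176.3 212. ] [470.4 325.3]
green [260 280  49  20 949] [283.6 289.6] [503.1 283.8]
```

apply_moves(steps=[[[-2.5,2,0],[0,0,-3]],[[-5.5,4,0],[0,0,-7]],[[-8.5,6.5,0],[0,0,-11]],[[-12,9,0],[0,0,-15]],[[-15.5,11.5,0],[0,0,-19.9]]])

```text
time_s: 15.35
tool_pos: [577.1, 97.4, 192.8]
ee_rot: [0.666, 0.746, -0.0, -0.0]
force: [0.8, 0.9, 0.0]
width: 25.7
```

```bash
python3 -c "
from h import *
go(648.5,-61,192,6.3)"
```

```text
t 15.35 pos [577.1  97.4 192.8] jaw 6.5 tilt [ 0.e+00 -6.e-04 -1.e+00] w 25.7 F [0.8 0.9 0. ] q [ 0.12 -0.06  1.7   0.    1.51  0.01]
shift cm [-16.54   5.31   0.07] turn z 0.2
```

apply_moves(steps=[[[-3.5,1,0],[0,0,0]],[[-7.5,2.5,0],[0,0,0]],[[-11.5,4,0],[0,0,0]],[[-15,5,0],[0,0,0]],[[-16.5,5.3,0],[0,0,0]]])

```text
time_s: 15.85
tool_pos: [648.2, -62.0, 192.1]
ee_rot: [0.668, 0.744, -0.001, -0.0]
force: [0.4, 0.2, -1.6]
width: 26.1
```

apply_moves(steps=[[[0,0,0],[0,0,0]],[[0,0,0],[0,0,0]],[[0,0,0],[0,0,0]]])

```text
time_s: 16.15
tool_pos: [647.4, -58.1, 193.3]
ee_rot: [0.667, 0.745, 0.0, -0.0]
force: [-0.6, 0.9, -0.1]
width: 25.6
```

```bash
python3 - <<'E'
from h import *
go(648.5,-61,79.4,6.3)
W=cap('wrist'); S=cap('scene'); cv2.imwrite('pics/w7.png',W['img']); cv2.imwrite('pics/s7.png',S['img'])
def amber(p,n):
    im=p['img'].astype(int); m=((im[...,1]-im[...,0]>60)&(im[...,2]-im[...,0]>60))
    if n=='W': m[250:]=0
    v,u=np.nonzero(m); print(n,len(u),u.min(),u.max(),v.min(),v.max())
    pts=np.array([at(p,(a,b),70) for a,b in zip(u,v)])
    c=pts.mean(0); d=np.linalg.svd(pts-c)[2][0]; d*=np.sign(d[1]); t=(pts-c)@d
    print(n,c.round(1),'beam yaw',np.degrees(np.arctan2(-d[0],d[1])).round(2),'ends',(c+t.min()*d).round(1),(c+t.max()*d).round(1))
amber(W,'W'); amber(S,'S')
T=cap('top'); T['img']=cv2.imread('pics/top0.png'); amber(T,'T')
S['img']=cv2.imread('pics/scene0.png'); amber(S,'S0')
E
```

```text
t 16.15 pos [647.4 -58.1 193.3] jaw 6.37 tilt [ 3.e-04 -1.e-04 -1.e+00] w 25.6 F [-0.6  0.9 -0.1] q [-0.13  0.08  1.56  0.    1.51 -0.24]
shift cm [-0.31  0.08 11.39] turn z 0.07
W 450 282 559 124 232
W [670.2 -34.8] beam yaw -67.5 ends [637.6 -48.3] [931.5  73.5]
S 564 117 547 2 419
S [ 667.4 -102.2] beam yaw -30.92 ends [  -14.6 -1240.9] [928.5 333.7]
T 207 0 316 14 264
T [735.3 236.4] beam yaw 37.79 ends [938.6 -25.9] [402.3 665.8]
S0 479 117 547 2 419
S0 [701.1 -74.8] beam yaw -30.63 ends [    4.2 -1251.8] [940.4 329.4]
```

View pics/w7.png

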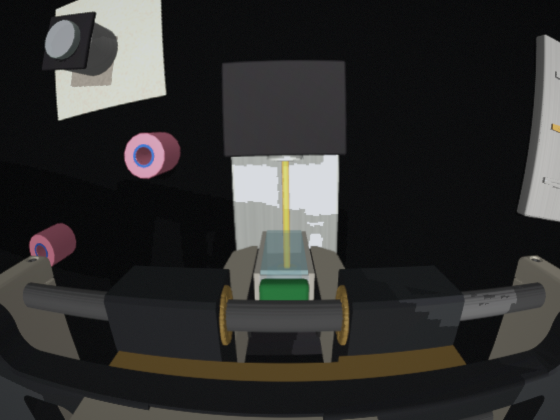

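```bash
python3 - <<'E'
from h import *
W=cap('wrist'); S=cap('scene'); T=cap('top'); T['img']=cv2.imread('pics/top0.png'); S['img']=cv2.imread('pics/scene0.png')
def amber(p,n,box,th):
    im=cv2.GaussianBlur(p['img'],(3,3),0).astype(int); m=((im[...,1]-im[...,0]>th)&(im[...,2]-im[...,0]>th)).astype('uint8')
    k=np.zeros_like(m); x0,x1,y0,y1=box; k[y0:y1,x0:x1]=1; m*=k
    v,u=np.nonzero(m); print(n,len(u),u.min(),u.max(),v.min(),v.max())
    pts=np.array([at(p,(a,b),70) for a,b in zip(u,v)],np.float32)
    vx,vy,x,y=cv2.fitLine(pts,2,0,.01,.01).ravel(); s=np.sign(vy)
    print('  x at y=-61:',x+(-61-y)*vx/vy,'yaw',np.degrees(np.arctan2(-vx*s,vy*s)),'y range',pts[:,1].min(),pts[:,1].max())
amber(W,'W',(270,300,158,228),40)
amber(S,'S0',(195,245,205,240),40)
amber(T,'T',(272,325,160,178),25)
for uv in [(226,155),(346,153)]: print('head edge W',at(W,uv,101))
go(648.5,-61,79.4,6.3)
E
```

```text
W 444 282 289 161 227
  x at y=-61: 648.56586 yaw 7.208695 y range -71.18584 -13.8624935
S0 134 203 237 214 232
  x at y=-61: 648.7331 yaw 7.198751 y range -114.142975 -22.059544
T 111 279 316 164 172
  x at y=-61: 651.4844 yaw 7.461043 y range -107.147766 -12.388041
head edge W [598.53651113 -11.0590016 ]
head edge W [6.86945690e+02 2.87281332e-01]
t 16.45 pos [647.6 -58.8 193.5] jaw 6.35 tilt [-0.e+00  2.e-04 -1.e+00] w 26.3 F [-0.1 -0.2 -1. ] q [-0.13  0.08  1.55  0.    1.51 -0.24]
shift cm [-0.23  0.06 11.41] turn z 0.05
```

apply_moves(steps=[[[-0.2,0.1,1],[0,0,-0.8]],[[-0.2,0.1,3],[0,0,-0.8]],[[-0.2,0.1,5],[0,0,-0.8]],[[-0.2,0.1,7],[0,0,-0.8]],[[-0.2,0.1,8],[0,0,-0.8]]])

```text
time_s: 16.95
tool_pos: [648.1, -61.2, 110.8]
ee_rot: [0.662, 0.75, -0.001, -0.001]
force: [-0.3, -0.2, -0.8]
width: 25.8
```

apply_moves(steps=[[[0,0,1],[0,0,0]],[[0,0,2],[0,0,0]],[[0,0,3],[0,0,0]],[[0,0,3.4],[0,0,0]],[[0,0,3.4],[0,0,0]]])

```text
time_s: 17.45
tool_pos: [648.8, -61.1, 78.9]
ee_rot: [0.662, 0.75, -0.0, -0.0]
force: [0.6, -0.1, 0.7]
width: 26.0
```

apply_moves(steps=[[[0,0,0],[0,0,0]],[[0,0,0],[0,0,0]],[[0,0,0],[0,0,0]],[[0,0,0],[0,0,0]],[[0,0,0],[0,0,0]]])

```text
time_s: 17.95
tool_pos: [649.0, -61.1, 79.6]
ee_rot: [0.662, 0.75, 0.0, 0.0]
force: [-0.3, -0.3, -0.5]
width: 26.0
```

```bash
python3 - <<'E'
from h import *
go(649,-60.5,79.4,7.2)
W=cap('wrist'); S=cap('scene')
a=S['img'][120:290,120:300]; c=W['img'][0:330,160:410]
cv2.imwrite('pics/f.png',np.hstack([cv2.resize(a,(420,400),interpolation=2),cv2.resize(c,(303,400),interpolation=2)]))
E
```

```text
t 17.95 pos [649.  -61.1  79.6] jaw 7.11 tilt [-0.e+00  2.e-04 -1.e+00] w 26.0 F [-0.3 -0.3 -0.5] q [-0.13  0.15  1.66  0.    1.33 -0.26]
shift cm [0.06 0.01 0.02] turn z -0.09
```

View pics/f.png

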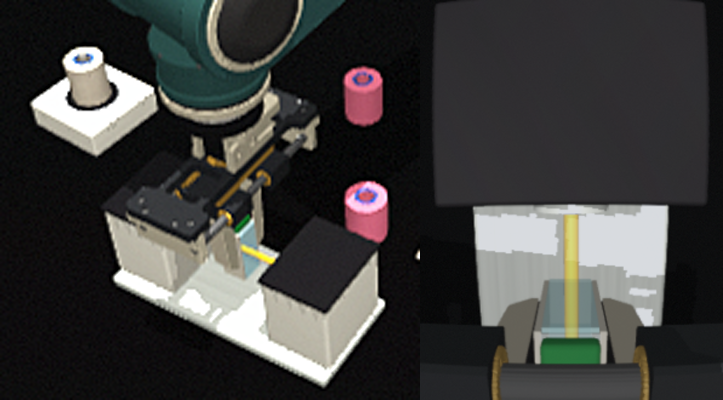

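```bash
python3 -c "
from cell import hand_in,get_obs
o=get_obs();print(o['time_s'],o['width']);print(hand_in())"
```

```text
18.05 25.77091053806737
the job is handed in; nothing more can be done
None
```

The job is done and handed in at 18.05 s: the roll is on the spindle, and the sample cell is held in the light beam. `hand_in()` gave no verdict, so what follows is from my own checks.

- **Roll:** I lowered the white roll over the spindle with no noticeable contact force, released it and backed off. The pictures after release and at the end show it standing upright on the recorder with the spindle in its bore.
- **Sample cell:** I gripped it across its frosted faces (opening about 26 mm) with the fingertips about 4 mm above the rack, and lifted it straight out. At the end the tool was at (649.0, -61.1, 79.6) mm and the cell's centre about 9 mm lower, at roughly 70 mm. The jaws were at 7.1°, against a measured beam direction of about 7.2°. In the last picture the beam runs through the middle of the near window, with the cell clear of both heads.
- **Left alone:** I planned the moves clear of the reference cell, capsule, cup and pink look-alikes, and felt no contact. I did not measure their positions again at the end.

**Where the checks disagreed:**
- **Beam position:** the top camera put the beam about 2.5 mm further sideways than the wrist and scene cameras (x = 651.5 against about 648.6 mm). I aimed for 649 mm, which is inside the 7 mm tolerance on either reading.
- **Spindle foot:** the three cameras differed by up to 3 mm. I used the wrist reading, with a small correction from the scene camera.

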